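Blank reading: two filters, then the long cell held in the light

TASK

Take any two of the three framed filters out of the white storage rack and stand each, fully down, in a slot of its own in the black filter holder of the photometer (any two slots); leave the third filter in the rack. Then lift the long glass cell out of its stand, gripping it by its two wide frosted faces only and never touching the clear end windows with the fingers, and hold it still and upright in the light path, centred over the cross mark between filter holder and detector, at the height of the light ports and with its clear windows facing the ports. Finish while holding it there in the air, gripped and touching nothing else; leave the amber bottle and the beaker alone.

Things in the scene. Friction and masses are not known exactly. Their poses are not given: they have to be found in the camera images.
- photometer: fixed bench photometer, origin under the centre of its base plate (120 own x, 350 own y, 10 thick, mm). Light runs along own y at x 0, 52 mm above the table, from the white lamp housing (y 105 to 175, 80 wide, top 88) to the grey detector housing (y -175 to -115, same height). Black filter holder: y 9 to 101, x -32 to 32, top 34. Lines on the plate cross at x 0, y -53
- light_path (a point): point on the light's axis above the cross mark, where the cell's centre belongs: 52 mm above the table; axes as the photometer's (y along the light). Free gap along the light: 62 mm on each side of it
- slot_a (a point): floor centre of the holder slot nearest the cell's place, 12 mm above the table. Each slot: 50 mm along the photometer's x, 15 mm along its y, 22 mm deep, 3 mm chamfer at the mouth; pitch 30 mm (photometer y 25, 55, 85). A seated filter's centre is 32 mm above this point; 42 mm of it stands out of the holder
- slot_b (a point): same, middle slot
- slot_c (a point): same, slot next to the lamp
- rack: fixed white storage rack, 64 (own x) x 100 (own y) x 22 mm high, origin under its centre; a filter stands in each of its three slots at y -30, 0, +30 mm (slots 50 x 15 mm, 20 mm deep, floor 2 mm above the table)
- filter1_center (a point): filter: black frame with grey glass, 40 wide (own x) x 10 thick (own y) x 64 high (own z) mm, 30 g, held loosely upright in a slot; all three filters are alike. This point is its centre, half-way up
- filter2_center (a point): filter: black frame with grey glass, 40 wide (own x) x 10 thick (own y) x 64 high (own z) mm, 30 g, held loosely upright in a slot; all three filters are alike. This point is its centre, half-way up
- filter3_center (a point): filter: black frame with grey glass, 40 wide (own x) x 10 thick (own y) x 64 high (own z) mm, 30 g, held loosely upright in a slot; all three filters are alike. This point is its centre, half-way up
- stand: fixed white stand of the cell, 60 (own x) x 80 (own y) x 14 mm high, origin under its centre, with a pocket 24 x 40 mm, 10 mm deep, floor 4 mm above the table
- cell_center (a point): centre, half-way up, of the long open-topped glass cell, 20 (own x) x 36 (own y) x 50 (own z) mm, about 60 g, loosely upright in the stand's pocket. Its two wide faces (36 x 50 mm, facing own +x and -x, 20 mm apart) are frosted white: grip these. Its two narrow end windows (facing own +y and -y, 36 mm apart) are clear: never touch
- reagent: bystander: amber bottle with a black cap, 60 mm across, 110 mm high, origin under its centre
- beaker: bystander: clear plastic beaker, 68 mm across, 75 mm high, origin under its centre

How it is judged:
On the way, in this order (a step that is already met when the one before it is completed fails the run):
1. exactly two filters stand fully down in the photometer's filter holder, let go; the third is still in the rack (((x of filter1_center in the frame of light_path between -0.007 and 0.007 m and y of filter1_center in the frame of light_path between 0.06 and 0.156 m and z of filter1_center in the frame of light_path between -0.016 and 0 m and angle between each of filter1_center, filter2_center, filter3_center's own z axis and vertical below 0.3 rad and contact force between the fingers and filter1 below 0.1 N and x of filter2_center in the frame of light_path between -0.007 and 0.007 m and y of filter2_center in the frame of light_path between 0.06 and 0.156 m and z of filter2_center in the frame of light_path between -0.016 and 0 m and contact force between the fingers and filter2 below 0.1 N and distance of filter3_center from where it was at the start of the episode below 0.015 m) or (x of filter1_center in the frame of light_path between -0.007 and 0.007 m and y of filter1_center in the frame of light_path between 0.06 and 0.156 m and z of filter1_center in the frame of light_path between -0.016 and 0 m and angle between each of filter1_center, filter3_center, filter2_center's own z axis and vertical below 0.3 rad and contact force between the fingers and filter1 below 0.1 N and x of filter3_center in the frame of light_path between -0.007 and 0.007 m and y of filter3_center in the frame of light_path between 0.06 and 0.156 m and z of filter3_center in the frame of light_path between -0.016 and 0 m and contact force between the fingers and filter3 below 0.1 N and distance of filter2_center from where it was at the start of the episode below 0.015 m) or (x of filter2_center in the frame of light_path between -0.007 and 0.007 m and y of filter2_center in the frame of light_path between 0.06 and 0.156 m and z of filter2_center in the frame of light_path between -0.016 and 0 m and angle between each of filter2_center, filter3_center, filter1_center's own z axis and vertical below 0.3 rad and contact force between the fingers and filter2 below 0.1 N and x of filter3_center in the frame of light_path between -0.007 and 0.007 m and y of filter3_center in the frame of light_path between 0.06 and 0.156 m and z of filter3_center in the frame of light_path between -0.016 and 0 m and contact force between the fingers and filter3 below 0.1 N and distance of filter1_center from where it was at the start of the episode below 0.015 m))), for 0.3 s.
2. the cell is held still in the light path, square to the light (x of cell_center in the frame of light_path between -0.006 and 0.006 m and y of cell_center in the frame of light_path between -0.025 and 0.025 m and z of cell_center in the frame of light_path between -0.012 and 0.012 m and angle between the y axis of cell_center and the y axis of light_path, either way round below 0.15 rad and angle between cell_center's own z axis and vertical below 0.15 rad and linear speed of cell below 0.02 m/s and contact force between the fingers and cell above 1 N and contact force between cell and photometer below 0.1 N and contact force between cell and filter1 below 0.1 N and contact force between cell and filter2 below 0.1 N and contact force between cell and filter3 below 0.1 N), for 0.3 s.
At the end, for the whole second after the job is handed in: Two filters seated in holder slots (within 8 mm in height, 0.3 rad), let go; third within 15 mm of its start. Cell centre within 6 mm sideways, 12 mm in height, 25 mm along the light of the cross-mark point, within 0.15 rad upright and square, still, gripped over 1 N, touching nothing else (all of step 2 and ((x of filter1_center in the frame of light_path between -0.007 and 0.007 m and y of filter1_center in the frame of light_path between 0.06 and 0.156 m and z of filter1_center in the frame of light_path between -0.016 and 0 m and angle between each of filter1_center, filter2_center, filter3_center's own z axis and vertical below 0.3 rad and contact force between the fingers and filter1 below 0.1 N and x of filter2_center in the frame of light_path between -0.007 and 0.007 m and y of filter2_center in the frame of light_path between 0.06 and 0.156 m and z of filter2_center in the frame of light_path between -0.016 and 0 m and contact force between the fingers and filter2 below 0.1 N and distance of filter3_center from where it was at the start of the episode below 0.015 m) or (x of filter1_center in the frame of light_path between -0.007 and 0.007 m and y of filter1_center in the frame of light_path between 0.06 and 0.156 m and z of filter1_center in the frame of light_path between -0.016 and 0 m and angle between each of filter1_center, filter3_center, filter2_center's own z axis and vertical below 0.3 rad and contact force between the fingers and filter1 below 0.1 N and x of filter3_center in the frame of light_path between -0.007 and 0.007 m and y of filter3_center in the frame of light_path between 0.06 and 0.156 m and z of filter3_center in the frame of light_path between -0.016 and 0 m and contact force between the fingers and filter3 below 0.1 N and distance of filter2_center from where it was at the start of the episode below 0.015 m) or (x of filter2_center in the frame of light_path between -0.007 and 0.007 m and y of filter2_center in the frame of light_path between 0.06 and 0.156 m and z of filter2_center in the frame of light_path between -0.016 and 0 m and angle between each of filter2_center, filter3_center, filter1_center's own z axis and vertical below 0.3 rad and contact force between the fingers and filter2 below 0.1 N and x of filter3_center in the frame of light_path between -0.007 and 0.007 m and y of filter3_center in the frame of light_path between 0.06 and 0.156 m and z of filter3_center in the frame of light_path between -0.016 and 0 m and contact force between the fingers and filter3 below 0.1 N and distance of filter1_center from where it was at the start of the episode below 0.015 m))); the arm keeps its last pose, push and grip.
It fails at once if the fingers touch a clear end window of the cell (contact force between the fingers and cell_c2 above 0.5 N or contact force between the fingers and cell_c3 above 0.5 N).
It fails at once if a bystander is moved more than 20 mm (distance of any of reagent, beaker from where it was at the start of the episode above 0.02 m).
It also fails if it takes over 64 s, if anything falls off the work surface, if the arm or the gripper's body presses on something with over 40 N, if the wrist force passes 120 N, or if a joint passes its speed limit or range.

ROBOT

A 6-joint arm with a two-finger parallel gripper is mounted at the origin on the work surface. World frame = base frame: x ahead of the robot, y to its left, z up, the work surface at z = 0. Lengths are in m, angles in rad, forces in N, time in s.
With the tool pointing down it reaches from about 0.325 to 0.775 m from the base axis. Payload 5.5 kg.
Tool frame: the origin (TCP) lies on the centre line of the jaws, within the pads' length; the fingertips stand 19 mm ahead of it and the grasp point (between the pads) is the TCP (bot.finger_overhang is the distance from the TCP to the fingertips, in m); x points along the fingers, z is the direction in which the jaws open and shut, and the axes are right-handed (so a half turn about x gives the same grasp; the last joint's range is limited). The gripper opens to 88 mm and grips with 3 to 60 N. Pads are 20 mm wide; open, the fingers measure 115 mm over their backs; the gripper's body (75 mm by 178 mm) begins 61 mm behind the grasp point.
Start: joints at [-1.204, 0.091, 1.231, -0, 1.82, -0.057], TCP at [0.247, -0.547, 0.242] pointing down, gripper open.
Joint ranges: [-2.87, 2.87], [-0.86, 2.18], [0.17, 2.46], [-1.51, 4.65], [0.06, 2.69], [-2.65, 2.65]. Speed limits (rad/s): [2.57, 2.57, 3.01, 3.14, 3.14, 3.14].

INTERFACE

Orientations are given as a rotation vector (axis times angle).
In Python, from workcell import bot, eyes, ticket, search_frame, silhouettes gives the robot as it stands.
- The arm moves only by the tool servo_tool, never from a script. Its argument "increments" is a list of rows, each an object with "dp": the shift along the tool's x, y, z in m, a list of three; "turn": the turn, a rotation vector about the tool's x, y, z in rad, a list of three. A call has exactly 10 rows; each row shifts and turns the commanded pose from where the row before left it, along the tool's axes as they then stand; what a row does not reach is not made up. A row lasts 1/10 s, in which the tool goes at most 50 mm and 8.59 degrees, less where a joint would pass 70% of its speed; a pose out of reach is approached as far as the arm can. A call is refused whole if a number of a shift passes 0.05 or a number of a turn 0.15, either way. A call with a gripper value outside its range is refused whole. "grip" is the finger opening in m, from 0 to 0.0878, set as the call begins (left out, the last holds). The fingers move at their own pace and stop on an object; "newtons" is the grip in N (left out, the last holds). Time passes only in rows, so rows that do not move let the fingers close, or fill a call up. It gives the time, the measured TCP pose, the force and the opening at its end, in the units of the state.
- bot.get_obs(): the state, without advancing time (a new reading comes with each control period).
- eyes.grab_frame(name): name is "scene" or "top" or "wrist"; returns the picture (480x640x3 uint8, red, green, blue); there is no depth.
- eyes.calibration(name): a dict with "vertical_fov" (degrees; the focal length in pixels is half the picture's height over the tangent of half this angle, whatever the lens; pixels are square), "cx", "cy" (the principal point, pixels), "R" (3x3) and "t" (3): a world point X has camera coordinates R X + t; the wrist camera has in their place "mount" (4x4, takes a point from camera to tool coordinates, whose origin is the TCP and whose axes are the tool frame's). Camera axes: x right, y down, z forward; pixel columns grow to the right and rows downward; lengths in m; the calibration is good to about 2 mm. The wrist camera is an equidistant fisheye: a pixel r from the principal point sees the ray r / f radians off the axis. A picture is of the moment at which its call begins: read the wrist's pose just before it. calibration takes no time and is no camera call.
- ticket.sign_off(): hands the job in, once; it reports no verdict.
Trained networks look in the newest picture that a camera, given by its name, has taken for a name from the list of things; names that differ only in an ending like _2 or _b are one class to them, and where a whole thing is asked for, a point or a joint stands for the part that bears it (a point fixed in the world has none). Each returns a list of dicts, best first, with "confidence" (0 to 1); they miss things now and then, are a little off and sometimes report something else, mostly with a low value. They report only what shows in the picture. A call takes as long as a camera call.
- search_frame(camera, thing): "point" ([x, y, z] in m, in world coordinates, good to about 4 mm: the middle of the surface that is visible of it).
- silhouettes(camera, thing): "mask" (480x640 bool, what is visible of it).
The state is a dict: "t": time; "joints": joint angles; "joint_vel": joint speeds; "tau": joint torques, N m; "position": TCP position; "tcp_rot": TCP orientation; "ft_force": force on the tool from outside, world axes, zero at the start; "ft_torque": the same for the moment, N m; "grip_width": opening from 0.0 (shut) to 1.0 (fully open).
Only numpy, scipy, OpenCV 4.12 (cv2) and the standard library are available. Lean on these libraries where they do the work, as an engineer would, in place of code of your own. Each camera call takes 0.05 s, during which the arm holds its last target.

## Working session

There is one attempt and no reset: what is moved stays moved. The work goes in short steps, Python scripts to look and compute and a tool call to move; the robot and the scene stay as the last step left them, time stands still between calls to the robot, and variables do not carry over. Pictures are saved under pics/ and viewed, and the job is handed in when it is done.

Besides the shell and the picture viewer there is one more tool, called after ">>>" as name(argument=value, ...), one argument or row to a line, values as JSON. servo_tool: Moves the arm, as the interface text tells. Its arguments: {"type":"object","properties":{"increments":{"type":"array"},"grip":{"type":"number"},"newtons":{"type":"number"}},"required":["increments"]}

```bash
ls; mkdir -p pics
python3 - <<'E'
from workcell import bot, eyes, ticket, search_frame, silhouettes
import cv2
for n in ("scene","top","wrist"):
    im=eyes.grab_frame(n); cv2.imwrite(f"pics/{n}0.png",im[:,:,::-1])
    print(n,eyes.calibration(n))
print(bot.get_obs())
for th in ["photometer","rack","filter1_center","stand","cell_center","reagent","beaker"]:
    for c in ("top","scene"):
        print(th,c,[(r["point"],r["confidence"]) for r in search_frame(c,th)][:4])
E
```

```text
pics
scene {'vertical_fov': 46.064794991598724, 'cx': 322.67454968118597, 'cy': 239.29184607487264, 'R': array([[-0.74428888,  0.66769215, -0.01487438],
       [ 0.5753043 ,  0.62967253, -0.5220512 ],
       [-0.3392035 , -0.3971142 , -0.85278444]]), 't': array([ 0.38651289, -0.29323964,  1.36000618])}
top {'vertical_fov': 50.208830441171244, 'cx': 321.43914488930784, 'cy': 231.8925382148234, 'R': array([[ 8.22107214e-03, -9.99966205e-01, -5.45654441e-05],
       [-9.95446506e-01, -8.17873185e-03, -9.49703198e-02],
       [ 9.49666640e-02,  8.35074831e-04, -9.95480103e-01]]), 't': array([-0.01040349,  0.54916948,  1.13260924])}
wrist {'vertical_fov': 65.70646984690485, 'cx': 322.28091487572084, 'cy': 240.65885713958392, 'mount': array([[-1.07386732e-03, -2.40878612e-01,  9.70554656e-01,
        -1.42901093e-01],
       [-5.23495129e-04, -9.70554948e-01, -2.40879264e-01,
         6.48348342e-02],
       [ 9.99999286e-01, -7.66753005e-04,  9.16148462e-04,
        -9.65527374e-04],
       [ 0.00000000e+00,  0.00000000e+00,  0.00000000e+00,
         1.00000000e+00]])}
{'t': 0.15, 'joints
[... 743 characters left out ...]
1, 0.121, 0.0212], 0.7), ([0.6393, 0.0311, 0.014], 0.34)]
rack scene [([0.6528, 0.0381, 0.011], 0.75), ([0.4596, 0.1455, 0.0224], 0.62)]
filter1_center top [([0.4354, 0.0953, 0.0658], 0.58)]
filter1_center scene [([0.443, 0.1042, 0.0402], 0.68)]
stand top [([0.4504, -0.1288, 0.0131], 0.79), ([0.4509, -0.1342, 0.0264], 0.25)]
stand scene [([0.4591, -0.1082, 0.0147], 0.8)]
cell_center top [([0.451, -0.1355, 0.0259], 0.47)]
cell_center scene [([0.46, 0.1445, 0.0239], 0.56), ([0.459, -0.1192, 0.0387], 0.52)]
reagent top [([0.5584, -0.3585, 0.0736], 0.74), ([0.6368, 0.0326, 0.0067], 0.51)]
reagent scene []
beaker top [([0.608, 0.3946, 0.038], 0.94)]
beaker scene [([0.5983, 0.3863, 0.0375], 0.59)]
```

View pics/top0.png

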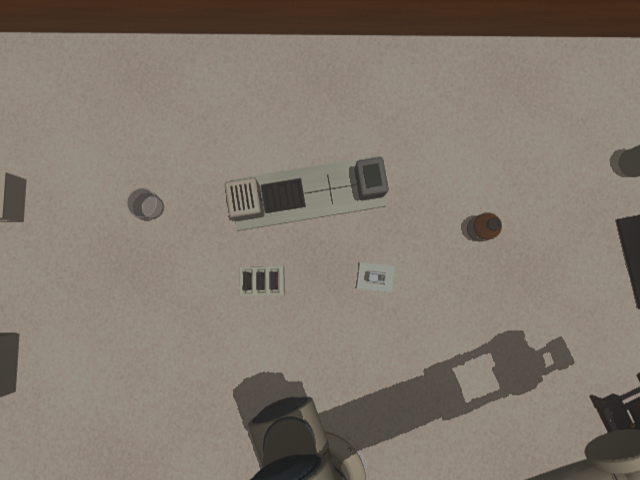

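View pics/scene0.png

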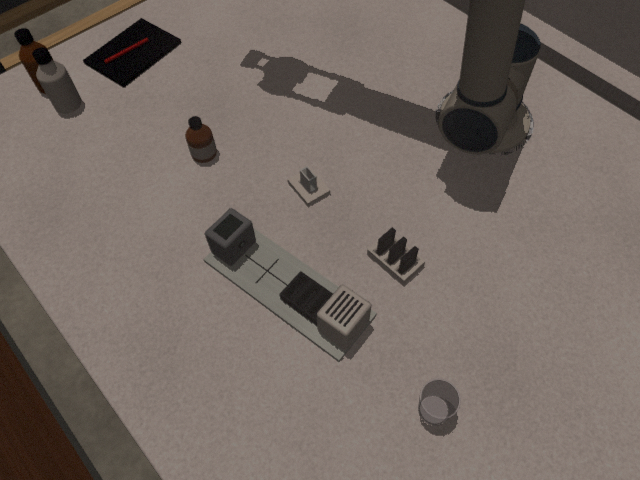

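Run:
```python
import cv2
t=cv2.imread("pics/top0.png"); s=cv2.imread("pics/scene0.png")
cv2.imwrite("pics/t1.png",cv2.resize(t[145:305,220:400],None,fx=4.4,fy=3.7*1.189,interpolation=cv2.INTER_CUBIC)[:,:])
cv2.imwrite("pics/t1.png",cv2.resize(t[150:300,220:400],None,fx=4,fy=4,interpolation=cv2.INTER_CUBIC))
cv2.imwrite("pics/s1.png",cv2.resize(s[160:360,200:440],None,fx=3,fy=3,interpolation=cv2.INTER_CUBIC))
```

```text
(no output)
```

View pics/t1.png

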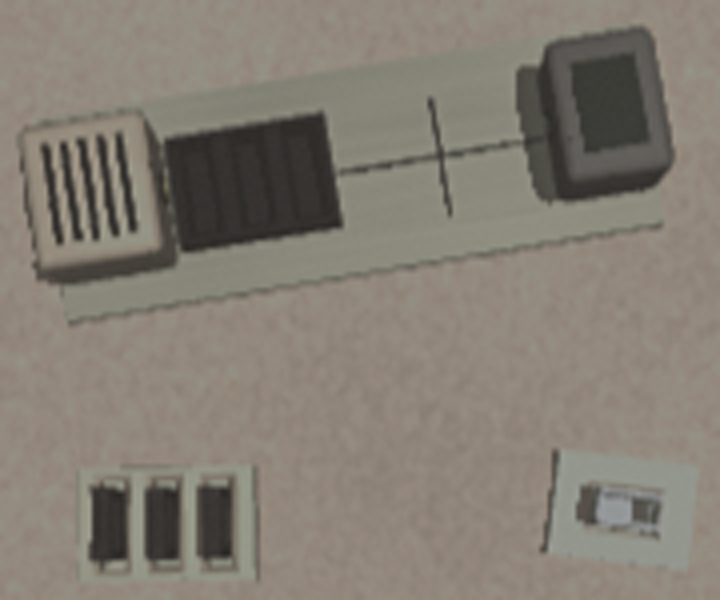

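View pics/s1.png

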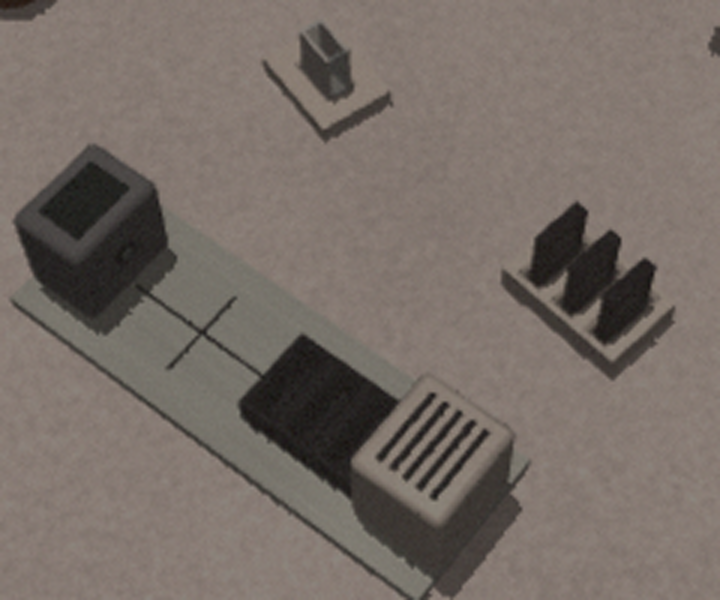

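View pics/wrist0.png

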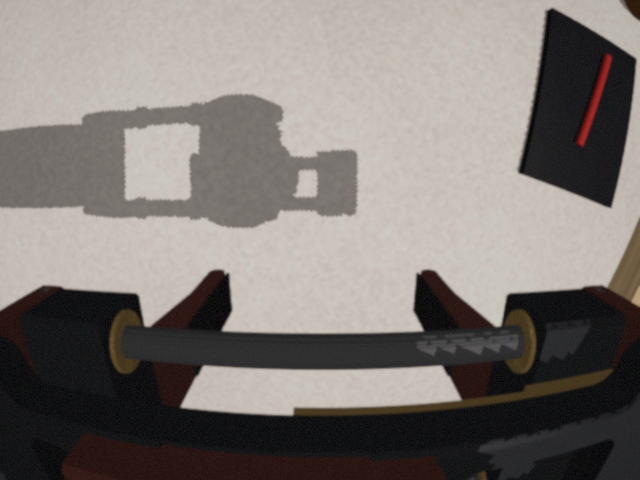

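```bash
cat > h.py <<'E'
import numpy as np, cv2
from scipy.spatial.transform import Rotation as Ro
from scipy.optimize import least_squares
def proj(c,X):
    X=np.asarray(X,float); f=240/np.tan(np.radians(c["vertical_fov"]/2))
    P=X@c["R"].T+c["t"]; return np.c_[c["cx"]+f*P[:,0]/P[:,2], c["cy"]+f*P[:,1]/P[:,2]]
def wproj(c,pos,rot,X):
    f=240/np.tan(np.radians(c["vertical_fov"]/2)); M=c["mount"]
    T=(np.asarray(X)-pos)@Ro.from_rotvec(rot).as_matrix()
    P=(T-M[:3,3])@M[:3,:3]
    r=np.hypot(P[:,0],P[:,1]); th=np.arctan2(r,P[:,2])
    return np.c_[c["cx"]+f*th*P[:,0]/r, c["cy"]+f*th*P[:,1]/r]
def place(p,L):
    L=np.asarray(L,float); c,s=np.cos(p[2]),np.sin(p[2])
    return np.c_[p[0]+c*L[:,0]-s*L[:,1], p[1]+s*L[:,0]+c*L[:,1], L[:,2]]
def fit(obs,p0):
    # obs: list of (projfn, localpts(mm), pix)
    def r(p): return np.concatenate([(f(place(p,np.array(L)/1e3))-np.array(u)).ravel() for f,L,u in obs])
    s=least_squares(r,p0,loss="soft_l1"); return s.x,r(s.x).reshape(-1,2)
E
cat > f1.py <<'E'
from h import *
from workcell import eyes
ct,cs=eyes.calibration("top"),eyes.calibration("scene")
T=lambda u:(np.array(u)+.5)/4-.5+[220,150]
S=lambda u:(np.array(u)+.5)/3-.5+[200,160]
ft=lambda X:proj(ct,X); fs=lambda X:proj(cs,X)
def go(n,ol,p0):
    for k,o in (("top",ol[:1]),("scene",ol[1:]),("both",ol)):
        p,r=fit(o,p0); print(n,k,p.round(4),"rms px",np.sqrt((r**2).mean()).round(2)); 
    print(r.round(1).tolist()); return p
ph=go("phot",[(ft,[[0,-53,10],[32,9,34],[32,101,34],[-60,-175,0],[-60,175,0],[0,9,10]],T([[441,156],[325,113],[166,140],[662,225],[68,322],[341,172]])),
 (fs,[[0,-53,10],[-32,9,34],[32,9,34],[60,-175,10],[0,-115,10]],S([[203,332],[305,336],[242,401],[14,297],[135,286]]))],[.64,.03,.1])
rk=go("rack",[(ft,[[32,50,22],[32,-50,22],[-32,-50,22],[-32,50,22]],T([[80,466],[256,464],[257,579],[80,580]])),
 (fs,[[32,-50,22],[-32,50,22],[32,50,22]],S([[503,270],[674,308],[613,365]]))],[.44,.12,0])
st=go("stand",[(ft,[[30,40,14],[30,-40,14],[-30,-40,14],[-30,40,14]],T([[556,450],[697,466],[688,571],[547,553]])),
 (fs,[[30,-40,14],[30,40,14],[-30,40,14]],S([[265,62],[325,128],[391,94]]))],[.45,-.13,-.1])
E
python3 f1.py
```

```text
phot top [0.6423 0.0274 0.1718] rms px 0.56
phot scene [0.6413 0.033  0.1694] rms px 0.54
phot both [0.6416 0.0302 0.1739] rms px 1.08
[[-1.1, 0.3], [-1.2, -0.1], [-1.5, -0.3], [-0.4, 0.4], [-0.8, 0.9], [-2.6, 0.6], [-0.5, -0.3], [-1.3, -1.8], [-1.4, -0.2], [-1.7, -0.3], [-0.6, -1.2]]
rack top [0.4395 0.1277 0.0186] rms px 0.14
rack scene [0.4407 0.1342 0.0203] rms px 0.48
rack both [0.4397 0.1305 0.0233] rms px 1.11
[[-1.4, 0.0], [-1.1, -0.2], [-1.1, -0.3], [-1.4, 0.1], [-1.1, -1.3], [-0.1, -1.9], [-1.4, -1.3]]
stand top [ 0.4485 -0.1284 -0.103 ] rms px 0.26
stand scene [ 0.4494 -0.1229 -0.1207] rms px 0.7
stand both [ 0.4483 -0.127  -0.102 ] rms px 0.89
[[-0.3, -0.1], [-0.5, -0.2], [-0.9, -0.0], [-0.8, 0.6], [-1.3, -1.7], [-0.5, -0.0], [-0.2, -2.1]]
```

```bash
cat > plan.py <<'E'
from h import *
from workcell import bot
def tgt_R(yaw,cur,jaw="x"):
    # tool x down, tool z along +-own x of yaw
    best=None
    for s in (1,-1):
        z=s*np.array([np.cos(yaw),np.sin(yaw),0]); x=np.array([0,0,-1.]); y=np.cross(z,x)
        R=np.c_[x,y,z]; a=(Ro.from_matrix(cur).inv()*Ro.from_matrix(R)).as_rotvec()
        if best is None or np.linalg.norm(a)<np.linalg.norm(best[1]): best=(R,a)
    return best
def plan(pos,yaw,n=None,show=True):
    o=bot.get_obs(); R=Ro.from_rotvec(o["tcp_rot"]).as_matrix(); p=o["position"]
    Rt,a=tgt_R(yaw,R)
    d=R.T@(np.array(pos)-p)
    print("t",o["t"],"pos",p.round(4),"down err",(R[:,0]+[0,0,1]).round(4),"yaw z",np.degrees(np.arctan2(R[1,2],R[0,2])).round(2),"grip",o["grip_width"].round(3),"F",o["ft_force"].round(2))
    print("shift in current tool axes",d.round(4),"turn rotvec",a.round(4),"min rows",max(np.linalg.norm(d)/.05,np.linalg.norm(a)/.1499).round(2))
    return d,a
E
python3 -c "
from plan import *
plan([0.44,0.13,0.22],0.02)
"
```

```text
Traceback (most recent call last):
  File "plan.py", line 15, in plan
    print("t",o["t"],"pos",p.round(4),"down err",(R[:,0]+[0,0,1]).round(4),"yaw z",np.degrees(np.arctan2(R[1,2],R[0,2])).round(2),"grip",o["grip_width"].round(3),"F",o["ft_force"].round(2))
                                                                                                                                         ^^^^^^^^^^^^^^^^^^^^^
AttributeError: 'float' object has no attribute 'round'
```

```bash
sed -i 's/o\["grip_width"\].round(3)/round(o["grip_width"],3)/' plan.py
python3 -c "
from plan import *
plan([0.44,0.13,0.22],0.02)
print(Ro.from_rotvec(bot.get_obs()['tcp_rot']).as_matrix().round(3))
"
```

```text
t 0.85 pos [ 0.2467 -0.5469  0.2417] down err [ 0. -0.  0.] yaw z -65.72 grip 0.997 F [ 0.16 -0.7   0.17]
shift in current tool axes [ 0.0216  0.4546 -0.5376] turn rotvec [-1.167e+00  1.000e-04  0.000e+00] min rows 14.09
[[ 0.     0.912  0.411]
 [-0.     0.411 -0.912]
 [-1.     0.     0.   ]]
```

```bash
cat >> plan.py <<'E'
def rows(pos,yaw,n):
    d,a=plan(pos,yaw); o=bot.get_obs(); R=Ro.from_rotvec(o["tcp_rot"]); step=(np.array(pos)-o["position"])/n
    for k in range(n):
        dp=R.inv().apply(step).round(3); print(dp.tolist(),(a/n).round(3).tolist()); R=R*Ro.from_rotvec(a/n)
E
python3 -c "
from plan import *
rows([0.44,0.13,0.22],0.02,15)
"
```

```text
t 0.85 pos [ 0.2467 -0.5469  0.2417] down err [ 0. -0.  0.] yaw z -65.72 grip 0.997 F [ 0.16 -0.7   0.17]
shift in current tool axes [ 0.0216  0.4546 -0.5376] turn rotvec [-1.167e+00  1.000e-04  0.000e+00] min rows 14.09
[0.001, 0.03, -0.036] [-0.078, 0.0, 0.0]
[0.001, 0.033, -0.033] [-0.078, 0.0, 0.0]
[0.001, 0.035, -0.031] [-0.078, 0.0, 0.0]
[0.001, 0.038, -0.028] [-0.078, 0.0, 0.0]
[0.001, 0.04, -0.025] [-0.078, 0.0, 0.0]
[0.001, 0.042, -0.022] [-0.078, 0.0, 0.0]
[0.001, 0.043, -0.018] [-0.078, 0.0, 0.0]
[0.001, 0.044, -0.015] [-0.078, 0.0, 0.0]
[0.001, 0.046, -0.011] [-0.078, 0.0, 0.0]
[0.001, 0.046, -0.008] [-0.078, 0.0, 0.0]
[0.001, 0.047, -0.004] [-0.078, 0.0, 0.0]
[0.001, 0.047, -0.001] [-0.078, 0.0, 0.0]
[0.001, 0.047, 0.003] [-0.078, 0.0, 0.0]
[0.001, 0.046, 0.007] [-0.078, 0.0, 0.0]
[0.001, 0.046, 0.01] [-0.078, 0.0, 0.0]
```

>>> servo_tool(
  increments=[
    {"dp":[0.001,0.03,-0.036],"turn":[-0.078,0,0]},
    {"dp":[0.001,0.033,-0.033],"turn":[-0.078,0,0]},
    {"dp":[0.001,0.035,-0.031],"turn":[-0.078,0,0]},
    {"dp":[0.001,0.038,-0.028],"turn":[-0.078,0,0]},
    {"dp":[0.001,0.04,-0.025],"turn":[-0.078,0,0]},
    {"dp":[0.001,0.042,-0.022],"turn":[-0.078,0,0]},
    {"dp":[0.001,0.043,-0.018],"turn":[-0.078,0,0]},
    {"dp":[0.001,0.044,-0.015],"turn":[-0.078,0,0]},
    {"dp":[0.001,0.046,-0.011],"turn":[-0.078,0,0]},
    {"dp":[0.001,0.046,-0.008],"turn":[-0.078,0,0]},
  ],
  grip=0.065,
  newtons=15,
)

```text
t: 1.85
position: [0.3749, -0.0938, 0.2319]
tcp_rot: [0.286, 1.55, -0.286]
ft_force: [1.4, -0.6, -0.6]
grip_width: 0.737
```

>>> servo_tool(
  increments=[
    {"dp":[0.001,0.047,-0.004],"turn":[-0.078,0,0]},
    {"dp":[0.001,0.047,-0.001],"turn":[-0.078,0,0]},
    {"dp":[0.001,0.047,0.003],"turn":[-0.078,0,0]},
    {"dp":[0.001,0.046,0.007],"turn":[-0.078,0,0]},
    {"dp":[0.001,0.046,0.01],"turn":[-0.078,0,0]},
    {"dp":[0.01,0,0],"turn":[0,0,0]},
    {"dp":[0.01,0,0],"turn":[0,0,0]},
    {"dp":[0,0,0],"turn":[0,0,0]},
    {"dp":[0,0,0],"turn":[0,0,0]},
    {"dp":[0,0,0],"turn":[0,0,0]},
  ],
)

```text
t: 2.85
position: [0.4389, 0.1292, 0.2073]
tcp_rot: [-0.016, 1.57, 0.016]
ft_force: [-0.1, 0.9, 0.8]
grip_width: 0.733
```

Run:
```python
from plan import *
from workcell import *
plan([.44,.13,.2],.02)
o=bot.get_obs(); im=eyes.grab_frame("wrist"); np.savez("w1.npz",p=o["position"],r=o["tcp_rot"])
cv2.imwrite("pics/w1.png",cv2.resize(im[:,:,::-1],(800,600),interpolation=cv2.INTER_CUBIC))
```

```text
t 2.85 pos [0.4389 0.1292 0.2073] down err [0.0012 0.0001 0.    ] yaw z 1.17 grip 0.733 F [-0.09  0.95  0.77]
shift in current tool axes [0.0073 0.0008 0.0011] turn rotvec [ 0.0005  0.0012 -0.0001] min rows 0.15
```

View pics/w1.png

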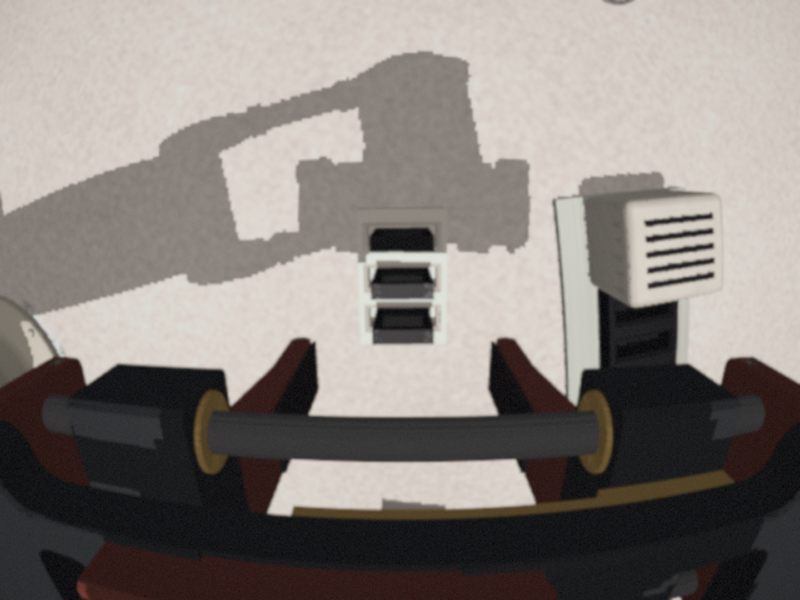

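```bash
python3 - <<'E'
import cv2
t=cv2.imread("pics/w1.png"); t=cv2.resize(t,(640,480),interpolation=cv2.INTER_AREA)
E
python3 - <<'E'
import cv2,numpy as np,sys
sys.path.insert(0,'.')
from plan import *
from workcell import *
o=bot.get_obs(); im=eyes.grab_frame("wrist")[:,:,::-1]; cv2.imwrite("pics/w1raw.png",im); np.savez("w1.npz",p=o["position"],r=o["tcp_rot"])
a=np.clip(im[155:285,270:380].astype(float)*1.3,0,255).astype(np.uint8)
cv2.imwrite("pics/w1c.png",cv2.resize(a,None,fx=4.6,fy=4.6,interpolation=cv2.INTER_CUBIC))
E
```

```text
(no output)
```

View pics/w1c.png

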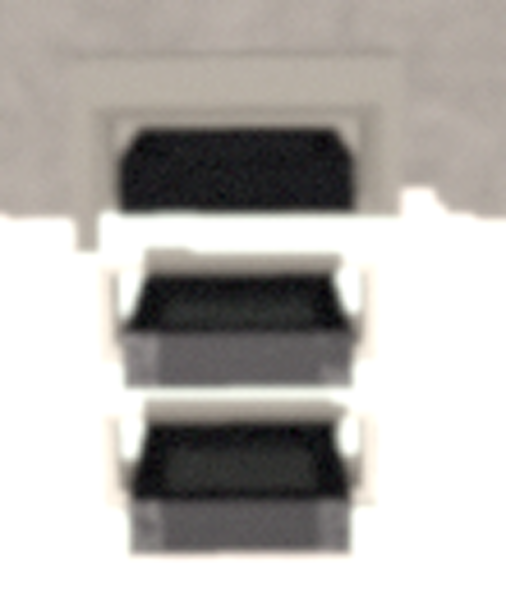

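```bash
cat > f2.py <<'E'
from h import *
from workcell import eyes
cw=eyes.calibration("wrist"); d=np.load("w1.npz")
W=lambda u:(np.array(u)+.5)/4.6-.5+[270,155]
fw=lambda X:wproj(cw,d["p"],d["r"],X)
q=[[-20,5,66],[20,5,66],[-20,-5,66],[20,-5,66]]
for n,u in (("mid",[[125,333],[352,333],[125,386],[352,386]]),("-y",[[131,500],[350,500],[131,552],[350,552]])):
    p,r=fit([(fw,q,W(u))],[.44,.12,0]); print(n,p.round(4),r.round(1).tolist())
p,r=fit([(fw,[[-32,50,22],[32,50,22]],W([[70,55],[405,55]]))],[.44,.12,0]); print("rackedge",p.round(4),r.round(1).tolist())
for n,L,u in (("midslot",[[-25,7.5,22],[25,7.5,22],[25,-7.5,22],[-25,-7.5,22]],[[103,253],[370,253],[372,358],[105,358]]),("-yslot",[[-25,7.5,22],[25,7.5,22],[25,-7.5,22],[-25,-7.5,22]],[[106,398],[370,398],[372,503],[108,503]])):
    p,r=fit([(fw,L,W(u))],[.44,.12,0]); print(n,p.round(4),r.round(1).tolist())
E
python3 f2.py
```

```text
mid [0.4377 0.1309 0.0198] [[-0.9, -0.4], [0.9, -0.4], [-0.7, 0.5], [0.7, 0.5]]
-y [0.4386 0.101  0.0197] [[-1.1, -0.2], [1.1, -0.2], [-0.9, 0.2], [0.9, 0.2]]
rackedge [0.4375 0.1309 0.0198] [[0.1, -0.0], [-0.1, -0.0]]
midslot [0.4374 0.1324 0.0258] [[1.3, 2.7], [-1.0, 2.4], [-1.6, -4.1], [1.2, -3.8]]
-yslot [0.4383 0.1034 0.0244] [[1.5, 2.5], [-1.2, 2.3], [-1.9, -4.8], [1.4, -4.6]]
```

>>> servo_tool(
  increments=[
    {"dp":[0.02,-0.028,0],"turn":[0,0,0]},
    {"dp":[0.03,0,0],"turn":[0,0,0]},
    {"dp":[0.03,0,0],"turn":[0,0,0]},
    {"dp":[0.03,0,0],"turn":[0,0,0]},
    {"dp":[0.025,0,0],"turn":[0,0,0]},
    {"dp":[0.015,0,0],"turn":[0,0,0]},
    {"dp":[0.005,0,0],"turn":[0,0,0]},
    {"dp":[0,0,0],"turn":[0,0,0]},
    {"dp":[0,0,0],"turn":[0,0,0]},
    {"dp":[0,0,0],"turn":[0,0,0]},
  ],
  grip=0.06,
)

```text
t: 3.95
position: [0.4403, 0.1026, 0.0532]
tcp_rot: [-0.018, 1.568, 0.018]
ft_force: [0.5, 0.3, -0.9]
grip_width: 0.682
```

Run:
```python
from plan import *
from workcell import *
plan([.4386,.101,.052],.02)
im=eyes.grab_frame("wrist")
cv2.imwrite("pics/w2.png",im[:,:,::-1])
```

```text
t 3.95 pos [0.4403 0.1026 0.0532] down err [0.0025 0.0004 0.    ] yaw z 1.32 grip 0.682 F [ 0.48  0.32 -0.89]
shift in current tool axes [ 0.0012 -0.0015 -0.0017] turn rotvec [ 0.0031  0.0025 -0.0003] min rows 0.05
```

View pics/w2.png

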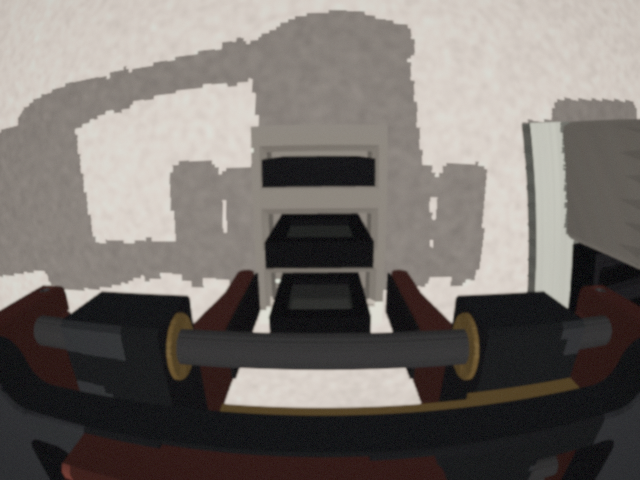

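>>> servo_tool(
  increments=[
    {"dp":[0.001,-0.001,-0.001],"turn":[0,0.002,0]},
    {"dp":[0,0,0],"turn":[0,0,0]},
    {"dp":[0,0,0],"turn":[0,0,0]},
    {"dp":[0,0,0],"turn":[0,0,0]},
    {"dp":[0,0,0],"turn":[0,0,0]},
    {"dp":[0,0,0],"turn":[0,0,0]},
    {"dp":[0,0,0],"turn":[0,0,0]},
    {"dp":[0,0,0],"turn":[0,0,0]},
    {"dp":[0,0,0],"turn":[0,0,0]},
    {"dp":[0,0,0],"turn":[0,0,0]},
  ],
  grip=0.03,
  newtons=15,
)

```text
t: 5.0
position: [0.4385, 0.1014, 0.0508]
tcp_rot: [-0.018, 1.573, 0.018]
ft_force: [-0.6, -1.0, 2.1]
grip_width: 0.451
```

Run:
```python
from plan import *
rows([.6373,.0548,.165],.174,6)
```

```text
t 5.0 pos [0.4385 0.1014 0.0508] down err [-0.0018 -0.      0.    ] yaw z 1.32 grip 0.451 F [-0.62 -1.05  2.12]
shift in current tool axes [-0.1146 -0.0511  0.1975] turn rotvec [-1.51e-01 -1.80e-03 -1.00e-04] min rows 4.68
[-0.019, -0.009, 0.033] [-0.025, -0.0, -0.0]
[-0.019, -0.009, 0.033] [-0.025, -0.0, -0.0]
[-0.019, -0.01, 0.032] [-0.025, -0.0, -0.0]
[-0.019, -0.011, 0.032] [-0.025, -0.0, -0.0]
[-0.019, -0.012, 0.032] [-0.025, -0.0, -0.0]
[-0.019, -0.013, 0.032] [-0.025, -0.0, -0.0]
```

>>> servo_tool(
  increments=[
    {"dp":[-0.015,0,0],"turn":[0,-0.002,0]},
    {"dp":[-0.033,0,0],"turn":[0,0,0]},
    {"dp":[-0.035,0,0],"turn":[0,0,0]},
    {"dp":[-0.032,0,0],"turn":[0,0,0]},
    {"dp":[0,-0.01,0.035],"turn":[-0.03,0,0]},
    {"dp":[0,-0.011,0.04],"turn":[-0.03,0,0]},
    {"dp":[0,-0.013,0.043],"turn":[-0.03,0,0]},
    {"dp":[0,-0.014,0.043],"turn":[-0.03,0,0]},
    {"dp":[0,-0.013,0.034],"turn":[-0.031,0,0]},
    {"dp":[0,0,0],"turn":[0,0,0]},
  ],
)

```text
t: 6.0
position: [0.6403, 0.0555, 0.1628]
tcp_rot: [-0.136, 1.57, 0.136]
ft_force: [-0.6, 0.3, -1.3]
grip_width: 0.453
```

>>> servo_tool(
  increments=[
    {"dp":[0,0,0],"turn":[0,0,0]},
    {"dp":[0,0,0],"turn":[0,0,0]},
    {"dp":[0,0,0],"turn":[0,0,0]},
    {"dp":[0,0,0],"turn":[0,0,0]},
    {"dp":[0,0,0],"turn":[0,0,0]},
    {"dp":[0,0,0],"turn":[0,0,0]},
    {"dp":[0,0,0],"turn":[0,0,0]},
    {"dp":[0,0,0],"turn":[0,0,0]},
    {"dp":[0,0,0],"turn":[0,0,0]},
    {"dp":[0,0,0],"turn":[0,0,0]},
  ],
)

```text
t: 7.0
position: [0.6379, 0.0568, 0.1655]
tcp_rot: [-0.137, 1.567, 0.137]
ft_force: [0.5, 0.2, -0.3]
grip_width: 0.457
```

Run:
```python
from plan import *
from workcell import *
plan([.6373,.0548,.165],.174)
o=bot.get_obs(); im=eyes.grab_frame("wrist")[:,:,::-1]; np.savez("w3.npz",p=o["position"],r=o["tcp_rot"])
cv2.imwrite("pics/w3.png",im)
cv2.imwrite("pics/w3b.png",cv2.resize(np.clip(im[60:360,200:500]*1.5,0,255).astype(np.uint8),(600,600),interpolation=cv2.INTER_CUBIC))
```

```text
t 7.0 pos [0.6379 0.0568 0.1655] down err [-0.0002 -0.      0.    ] yaw z 9.97 grip 0.457 F [ 0.52  0.24 -0.25]
shift in current tool axes [ 0.0005 -0.0019 -0.001 ] turn rotvec [-0.0001 -0.0002 -0.    ] min rows 0.04
```

View pics/w3.png

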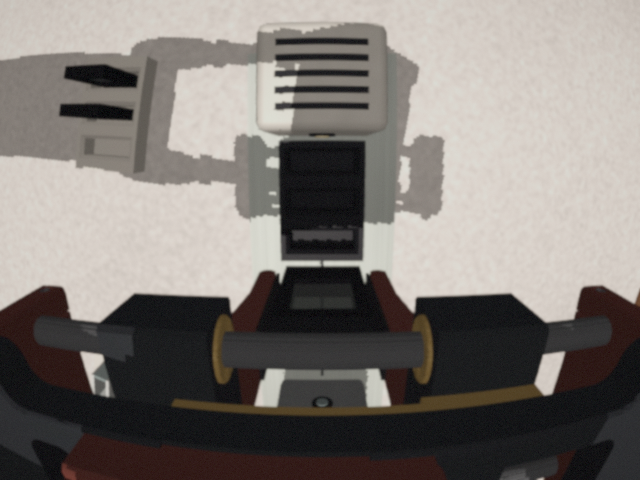

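View pics/w3b.png

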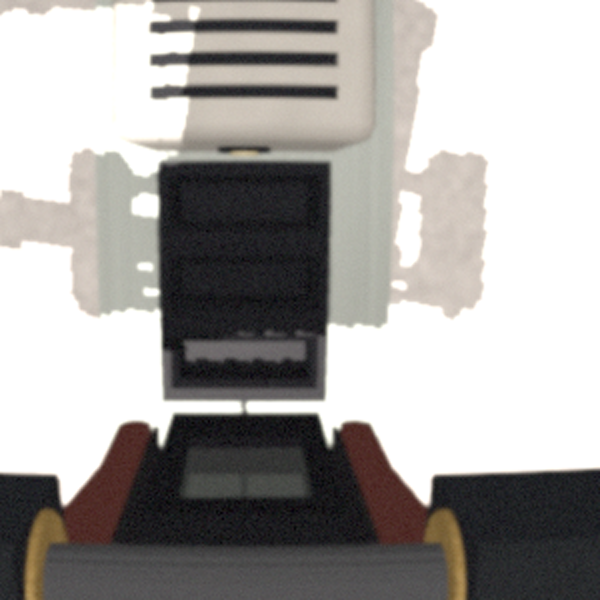

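```bash
cat > f3.py <<'E'
from h import *
from workcell import eyes
import sys
cw=eyes.calibration("wrist"); d=np.load("w3.npz")
W=lambda u:(np.array(u)+.5)/2-.5+[200,60]
fw=lambda X:wproj(cw,d["p"],d["r"],X)
p,r=fit([(fw,[[-32,101,34],[32,101,34],[32,9,34],[-32,9,34]],W([[160,162],[329,162],[325,399],[164,399]]))],[.64,.03,.17])
print(p.round(4),r.round(1).tolist())
for y in (25,55,85,-53): print(y,place(p,[[0,y/1e3,0]]).round(4))
print(W(fw and (fw(place(p,np.array([[-25,32.5,34],[25,32.5,34],[25,17.5,34],[-25,17.5,34]])/1e3))-[200,60])*2-0)*0+ (fw(place(p,np.array([[-25,32.5,34],[25,32.5,34],[25,17.5,34],[-25,17.5,34]])/1e3))-[200,60])*2)
E
python3 f3.py
```

```text
[0.6417 0.03   0.1733] [[-1.4, -0.9], [1.4, -0.9], [1.0, 1.2], [-1.0, 1.2]]
25 [[0.6374 0.0546 0.    ]]
55 [[0.6322 0.0842 0.    ]]
85 [[0.627  0.1137 0.    ]]
-53 [[ 0.6508 -0.0222  0.    ]]
[[178.04320826 341.68559083]
 [309.94278258 341.69720785]
 [309.11097782 379.85652579]
 [178.88071564 379.84197893]]
```

>>> servo_tool(
  increments=[
    {"dp":[0,-0.002,-0.001],"turn":[0,0,0]},
    {"dp":[0.015,0,0],"turn":[0,0,0]},
    {"dp":[0.02,0,0],"turn":[0,0,0]},
    {"dp":[0.02,0,0],"turn":[0,0,0]},
    {"dp":[0.015,0,0],"turn":[0,0,0]},
    {"dp":[0.005,0,0],"turn":[0,0,0]},
    {"dp":[0,0,0],"turn":[0,0,0]},
    {"dp":[0,0,0],"turn":[0,0,0]},
    {"dp":[0,0,0],"turn":[0,0,0]},
    {"dp":[0,0,0],"turn":[0,0,0]},
  ],
)

```text
t: 8.05
position: [0.6378, 0.0547, 0.0919]
tcp_rot: [-0.137, 1.565, 0.136]
ft_force: [1.0, -0.2, -0.7]
grip_width: 0.452
```

Run:
```python
from plan import *
from workcell import *
plan([.6374,.0548,.061],.1735)
im=eyes.grab_frame("wrist")[:,:,::-1]
cv2.imwrite("pics/w4.png",im)
```

```text
t 8.05 pos [0.6378 0.0547 0.0919] down err [0.0019 0.     0.    ] yaw z 9.97 grip 0.452 F [ 0.97 -0.21 -0.73]
shift in current tool axes [ 0.0309  0.0002 -0.0005] turn rotvec [0.0005 0.0019 0.0003] min rows 0.62
```

View pics/w4.png

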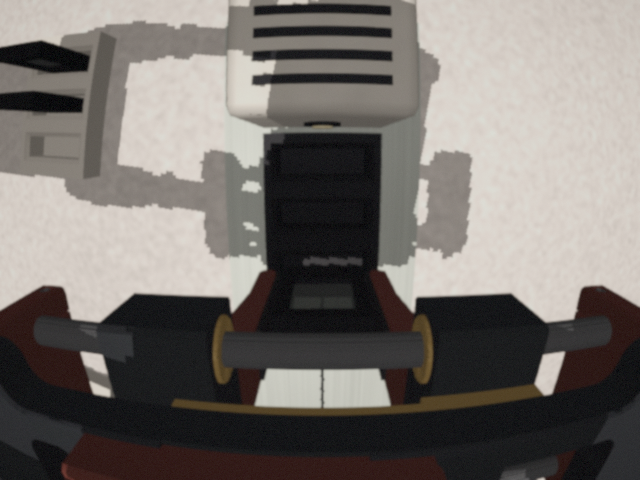

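Aligned over slot a; the holder is centred between the fingers. Descending.

>>> servo_tool(
  increments=[
    {"dp":[0.005,0,0],"turn":[0,0.002,0]},
    {"dp":[0.006,0,0],"turn":[0,0,0]},
    {"dp":[0.006,0,0],"turn":[0,0,0]},
    {"dp":[0.005,0,0],"turn":[0,0,0]},
    {"dp":[0.004,0,0],"turn":[0,0,0]},
    {"dp":[0.003,0,0],"turn":[0,0,0]},
    {"dp":[0.002,0,0],"turn":[0,0,0]},
    {"dp":[0,0,0],"turn":[0,0,0]},
    {"dp":[0,0,0],"turn":[0,0,0]},
    {"dp":[0,0,0],"turn":[0,0,0]},
  ],
)

```text
t: 9.1
position: [0.6372, 0.0547, 0.0608]
tcp_rot: [-0.137, 1.568, 0.136]
ft_force: [-3.0, -0.5, 5.5]
grip_width: 0.454
```

>>> servo_tool(
  increments=[
    {"dp":[0,0,0],"turn":[0,0,0]},
    {"dp":[0,0,0],"turn":[0,0,0]},
    {"dp":[0,0,0],"turn":[0,0,0]},
    {"dp":[0,0,0],"turn":[0,0,0]},
    {"dp":[0,0,0],"turn":[0,0,0]},
    {"dp":[0,0,0],"turn":[0,0,0]},
    {"dp":[-0.01,0,0],"turn":[0,0,0]},
    {"dp":[-0.025,0,0],"turn":[0,0,0]},
    {"dp":[-0.035,0,0],"turn":[0,0,0]},
    {"dp":[-0.035,0,0],"turn":[0,0,0]},
  ],
  grip=0.06,
)

```text
t: 10.1
position: [0.6371, 0.0547, 0.1662]
tcp_rot: [-0.137, 1.569, 0.137]
ft_force: [-0.4, -0.4, 0.0]
grip_width: 0.68
```

Run:
```python
from plan import *
from workcell import *
rows([.4377,.1309,.165],.02,7)
im=eyes.grab_frame("wrist")[:,:,::-1]
cv2.imwrite("pics/w5.png",im)
```

```text
t 10.1 pos [0.6371 0.0547 0.1662] down err [-0.0024 -0.0003  0.    ] yaw z 9.97 grip 0.68 F [-0.44 -0.36  0.05]
shift in current tool axes [ 0.0016  0.1095 -0.1832] turn rotvec [ 1.54e-01 -2.40e-03  1.00e-04] min rows 4.27
[0.0, 0.016, -0.026] [0.022, -0.0, 0.0]
[0.0, 0.015, -0.027] [0.022, -0.0, 0.0]
[0.0, 0.014, -0.027] [0.022, -0.0, 0.0]
[0.0, 0.014, -0.027] [0.022, -0.0, 0.0]
[0.0, 0.013, -0.027] [0.022, -0.0, 0.0]
[0.0, 0.013, -0.028] [0.022, -0.0, 0.0]
[0.0, 0.012, -0.028] [0.022, -0.0, 0.0]
```

View pics/w5.png

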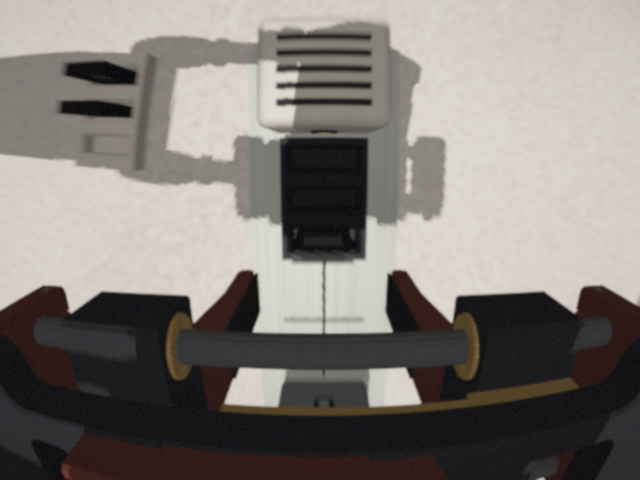

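>>> servo_tool(
  increments=[
    {"dp":[0,0.016,-0.026],"turn":[0.022,0,0]},
    {"dp":[0,0.015,-0.027],"turn":[0.022,0,0]},
    {"dp":[0,0.014,-0.027],"turn":[0.022,0,0]},
    {"dp":[0,0.014,-0.027],"turn":[0.022,0,0]},
    {"dp":[0,0.013,-0.027],"turn":[0.022,0,0]},
    {"dp":[0,0.013,-0.028],"turn":[0.022,0,0]},
    {"dp":[0,0.012,-0.028],"turn":[0.022,0,0]},
    {"dp":[0.01,0,0],"turn":[0,0,0]},
    {"dp":[0.02,0,0],"turn":[0,0,0]},
    {"dp":[0.02,0,0],"turn":[0,0,0]},
  ],
)

```text
t: 11.15
position: [0.4386, 0.1307, 0.1151]
tcp_rot: [-0.016, 1.57, 0.016]
ft_force: [0.4, -0.8, 0.5]
grip_width: 0.685
```

>>> servo_tool(
  increments=[
    {"dp":[0.01,0,0],"turn":[0,0,0]},
    {"dp":[0,0,0],"turn":[0,0,0]},
    {"dp":[0,0,0],"turn":[0,0,0]},
    {"dp":[0,0,0],"turn":[0,0,0]},
    {"dp":[0,0,0],"turn":[0,0,0]},
    {"dp":[0,0,0],"turn":[0,0,0]},
    {"dp":[0,0,0],"turn":[0,0,0]},
    {"dp":[0,0,0],"turn":[0,0,0]},
    {"dp":[0,0,0],"turn":[0,0,0]},
    {"dp":[0,0,0],"turn":[0,0,0]},
  ],
)

```text
t: 12.15
position: [0.4377, 0.1307, 0.105]
tcp_rot: [-0.016, 1.573, 0.015]
ft_force: [-0.0, 0.8, -0.4]
grip_width: 0.681
```

Run:
```python
from plan import *
from workcell import *
plan([.4377,.1309,.051],.02)
im=eyes.grab_frame("wrist")[:,:,::-1]
cv2.imwrite("pics/w6.png",im)
```

```text
t 12.15 pos [0.4377 0.1307 0.105 ] down err [-0.002  -0.0004  0.    ] yaw z 1.15 grip 0.681 F [-0.05  0.83 -0.44]
shift in current tool axes [0.054  0.0002 0.0001] turn rotvec [ 0.0001 -0.002   0.0003] min rows 1.08
```

View pics/w6.png

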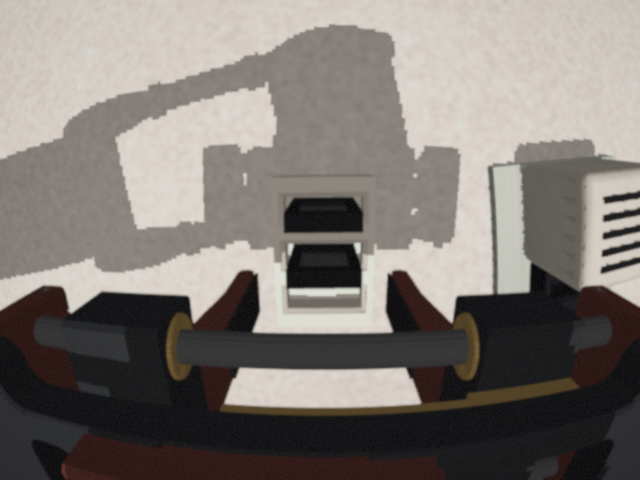

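Middle filter is centred. Descend, then grip.

>>> servo_tool(
  increments=[
    {"dp":[0.01,0,0],"turn":[0,-0.002,0]},
    {"dp":[0.015,0,0],"turn":[0,0,0]},
    {"dp":[0.015,0,0],"turn":[0,0,0]},
    {"dp":[0.01,0,0],"turn":[0,0,0]},
    {"dp":[0.004,0,0],"turn":[0,0,0]},
    {"dp":[0,0,0],"turn":[0,0,0]},
    {"dp":[0,0,0],"turn":[0,0,0]},
    {"dp":[0,0,0],"turn":[0,0,0]},
    {"dp":[0,0,0],"turn":[0,0,0]},
    {"dp":[0,0,0],"turn":[0,0,0]},
  ],
)

```text
t: 13.2
position: [0.438, 0.1308, 0.0515]
tcp_rot: [-0.016, 1.57, 0.016]
ft_force: [0.3, -0.7, -0.4]
grip_width: 0.684
```

>>> servo_tool(
  increments=[
    {"dp":[0,0,0],"turn":[0,0,0]},
    {"dp":[0,0,0],"turn":[0,0,0]},
    {"dp":[0,0,0],"turn":[0,0,0]},
    {"dp":[0,0,0],"turn":[0,0,0]},
    {"dp":[0,0,0],"turn":[0,0,0]},
    {"dp":[0,0,0],"turn":[0,0,0]},
    {"dp":[0,0,0],"turn":[0,0,0]},
    {"dp":[0,0,0],"turn":[0,0,0]},
    {"dp":[0,0,0],"turn":[0,0,0]},
    {"dp":[0,0,0],"turn":[0,0,0]},
  ],
  grip=0.03,
)

```text
t: 14.2
position: [0.4378, 0.1307, 0.051]
tcp_rot: [-0.016, 1.571, 0.015]
ft_force: [-0.3, -0.5, 0.5]
grip_width: 0.451
```

Run:
```python
from plan import *
plan([.627,.1137,.165],.1735)
```

```text
t 14.2 pos [0.4378 0.1307 0.051 ] down err [ 0.0001 -0.0003  0.    ] yaw z 1.15 grip 0.451 F [-0.3  -0.49  0.47]
shift in current tool axes [-0.114  -0.0208  0.1888] turn rotvec [-1.535e-01  1.000e-04  3.000e-04] min rows 4.43
```

>>> servo_tool(
  increments=[
    {"dp":[-0.015,0,0],"turn":[0,0,0]},
    {"dp":[-0.033,0,0],"turn":[0,0,0]},
    {"dp":[-0.035,0,0],"turn":[0,0,0]},
    {"dp":[-0.031,0,0],"turn":[0,0,0]},
    {"dp":[0,-0.004,0.038],"turn":[-0.031,0,0]},
    {"dp":[0,-0.005,0.038],"turn":[-0.031,0,0]},
    {"dp":[0,-0.007,0.037],"turn":[-0.031,0,0]},
    {"dp":[0,-0.008,0.037],"turn":[-0.031,0,0]},
    {"dp":[0,-0.009,0.037],"turn":[-0.03,0,0]},
    {"dp":[0,0,0],"turn":[0,0,0]},
  ],
)

```text
t: 15.2
position: [0.6296, 0.1121, 0.1623]
tcp_rot: [-0.137, 1.57, 0.135]
ft_force: [-0.9, 0.7, -0.7]
grip_width: 0.451
```

>>> servo_tool(
  increments=[
    {"dp":[0,0,0],"turn":[0,0,0]},
    {"dp":[0.01,0,0],"turn":[0,0,0]},
    {"dp":[0.02,0,0],"turn":[0,0,0]},
    {"dp":[0.02,0,0],"turn":[0,0,0]},
    {"dp":[0.01,0,0],"turn":[0,0,0]},
    {"dp":[0,0,0],"turn":[0,0,0]},
    {"dp":[0,0,0],"turn":[0,0,0]},
    {"dp":[0,0,0],"turn":[0,0,0]},
    {"dp":[0,0,0],"turn":[0,0,0]},
    {"dp":[0,0,0],"turn":[0,0,0]},
  ],
)

```text
t: 16.2
position: [0.6274, 0.1132, 0.1059]
tcp_rot: [-0.137, 1.565, 0.136]
ft_force: [-0.1, 0.3, -1.3]
grip_width: 0.454
```

Run:
```python
from plan import *
from workcell import *
plan([.627,.1137,.061],.1735)
im=eyes.grab_frame("wrist")[:,:,::-1]
cv2.imwrite("pics/w7.png",im)
im=eyes.grab_frame("top")[:,:,::-1]
cv2.imwrite("pics/t7.png",cv2.resize(im[150:300,220:400],None,fx=4,fy=4,interpolation=cv2.INTER_CUBIC))
```

```text
t 16.2 pos [0.6274 0.1132 0.1059] down err [ 0.0014 -0.0001  0.    ] yaw z 9.97 grip 0.454 F [-0.07  0.26 -1.29]
shift in current tool axes [ 0.0449  0.0006 -0.0004] turn rotvec [0.0005 0.0013 0.0004] min rows 0.9
```

View pics/w7.png

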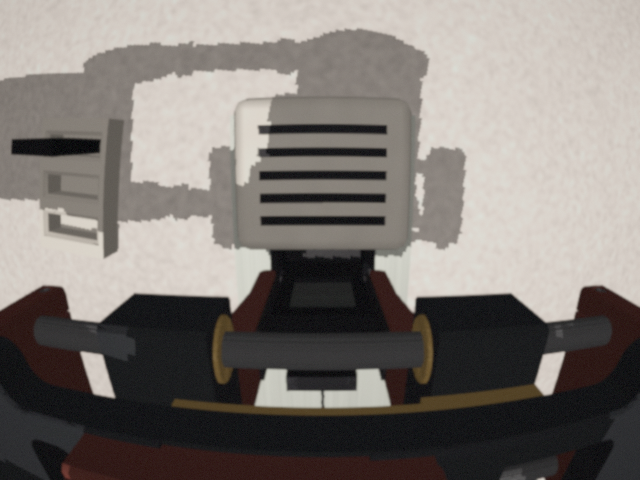

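View pics/t7.png

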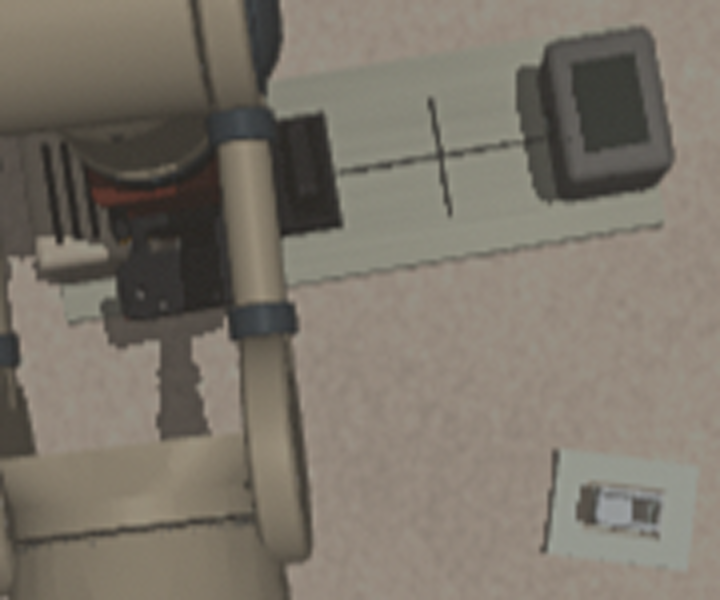

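>>> servo_tool(
  increments=[
    {"dp":[0.008,0.001,0],"turn":[0,0.001,0]},
    {"dp":[0.008,0,0],"turn":[0,0,0]},
    {"dp":[0.007,0,0],"turn":[0,0,0]},
    {"dp":[0.006,0,0],"turn":[0,0,0]},
    {"dp":[0.006,0,0],"turn":[0,0,0]},
    {"dp":[0.005,0,0],"turn":[0,0,0]},
    {"dp":[0.004,0,0],"turn":[0,0,0]},
    {"dp":[0.001,0,0],"turn":[0,0,0]},
    {"dp":[0,0,0],"turn":[0,0,0]},
    {"dp":[0,0,0],"turn":[0,0,0]},
  ],
)

```text
t: 17.3
position: [0.6269, 0.1141, 0.0609]
tcp_rot: [-0.137, 1.567, 0.136]
ft_force: [-3.8, 0.2, 5.0]
grip_width: 0.456
```

Same contact signature as the first (about 5 N at z 0.061). Release and rise.

>>> servo_tool(
  increments=[
    {"dp":[0,0,0],"turn":[0,0,0]},
    {"dp":[0,0,0],"turn":[0,0,0]},
    {"dp":[0,0,0],"turn":[0,0,0]},
    {"dp":[0,0,0],"turn":[0,0,0]},
    {"dp":[0,0,0],"turn":[0,0,0]},
    {"dp":[0,0,0],"turn":[0,0,0]},
    {"dp":[-0.01,0,0],"turn":[0,0,0]},
    {"dp":[-0.025,0,0],"turn":[0,0,0]},
    {"dp":[-0.035,0,0],"turn":[0,0,0]},
    {"dp":[-0.035,0,0],"turn":[0,0,0]},
  ],
  grip=0.06,
)

```text
t: 18.3
position: [0.6267, 0.1141, 0.1666]
tcp_rot: [-0.137, 1.568, 0.136]
ft_force: [0.5, 0.4, 0.5]
grip_width: 0.686
```

Run:
```python
from plan import *
rows([.448,-.127,.2],-.102,10)
```

```text
t 18.3 pos [0.6267 0.1141 0.1666] down err [-0.0014 -0.0005  0.    ] yaw z 9.97 grip 0.686 F [0.49 0.44 0.5 ]
shift in current tool axes [-0.0331 -0.2065 -0.2177] turn rotvec [ 0.276  -0.0014  0.0005] min rows 6.04
[-0.003, -0.021, -0.022] [0.028, -0.0, 0.0]
[-0.003, -0.021, -0.021] [0.028, -0.0, 0.0]
[-0.003, -0.022, -0.021] [0.028, -0.0, 0.0]
[-0.003, -0.022, -0.02] [0.028, -0.0, 0.0]
[-0.003, -0.023, -0.019] [0.028, -0.0, 0.0]
[-0.003, -0.023, -0.019] [0.028, -0.0, 0.0]
[-0.003, -0.024, -0.018] [0.028, -0.0, 0.0]
[-0.003, -0.024, -0.017] [0.028, -0.0, 0.0]
[-0.003, -0.025, -0.017] [0.028, -0.0, 0.0]
[-0.003, -0.025, -0.016] [0.028, -0.0, 0.0]
```

>>> servo_tool(
  increments=[
    {"dp":[-0.003,-0.021,-0.022],"turn":[0.028,0,0]},
    {"dp":[-0.003,-0.021,-0.021],"turn":[0.028,0,0]},
    {"dp":[-0.003,-0.022,-0.021],"turn":[0.028,0,0]},
    {"dp":[-0.003,-0.022,-0.02],"turn":[0.028,0,0]},
    {"dp":[-0.003,-0.023,-0.019],"turn":[0.028,0,0]},
    {"dp":[-0.003,-0.023,-0.019],"turn":[0.028,0,0]},
    {"dp":[-0.003,-0.024,-0.018],"turn":[0.028,0,0]},
    {"dp":[-0.003,-0.024,-0.017],"turn":[0.028,0,0]},
    {"dp":[-0.003,-0.025,-0.017],"turn":[0.028,0,0]},
    {"dp":[-0.003,-0.025,-0.016],"turn":[0.024,0,0]},
  ],
)

```text
t: 19.3
position: [0.447, -0.1264, 0.1965]
tcp_rot: [0.08, 1.569, -0.082]
ft_force: [-0.5, 0.1, 0.2]
grip_width: 0.684
```

>>> servo_tool(
  increments=[
    {"dp":[0,0,0],"turn":[0,0,0]},
    {"dp":[0,0,0],"turn":[0,0,0]},
    {"dp":[0,0,0],"turn":[0,0,0]},
    {"dp":[0,0,0],"turn":[0,0,0]},
    {"dp":[0,0,0],"turn":[0,0,0]},
    {"dp":[0,0,0],"turn":[0,0,0]},
    {"dp":[0,0,0],"turn":[0,0,0]},
    {"dp":[0,0,0],"turn":[0,0,0]},
    {"dp":[0,0,0],"turn":[0,0,0]},
    {"dp":[0,0,0],"turn":[0,0,0]},
  ],
)

```text
t: 20.3
position: [0.4478, -0.1255, 0.1953]
tcp_rot: [0.08, 1.57, -0.08]
ft_force: [-0.5, 0.7, 0.9]
grip_width: 0.683
```

Run:
```python
from plan import *
from workcell import *
plan([.448,-.127,.2],-.102)
o=bot.get_obs(); im=eyes.grab_frame("wrist")[:,:,::-1]; np.savez("w8.npz",p=o["position"],r=o["tcp_rot"])
cv2.imwrite("pics/w8.png",im)
cv2.imwrite("pics/w8b.png",cv2.resize(np.clip(im[170:320,250:400].astype(float)*.95,0,255).astype(np.uint8),(600,600),interpolation=cv2.INTER_CUBIC))
im=eyes.grab_frame("top")[:,:,::-1]
cv2.imwrite("pics/t8.png",cv2.resize(im[150:300,220:400],None,fx=4,fy=4,interpolation=cv2.INTER_CUBIC))
im=eyes.grab_frame("scene")[:,:,::-1]
cv2.imwrite("pics/s8.png",cv2.resize(im[160:360,200:440],None,fx=3,fy=3,interpolation=cv2.INTER_CUBIC))
```

```text
t 20.3 pos [ 0.4478 -0.1255  0.1953] down err [-0.001  -0.0004  0.    ] yaw z -5.84 grip 0.683 F [-0.53  0.67  0.89]
shift in current tool axes [-0.0047 -0.0015  0.0004] turn rotvec [ 0.     -0.0009  0.0005] min rows 0.1
```

View pics/w8.png

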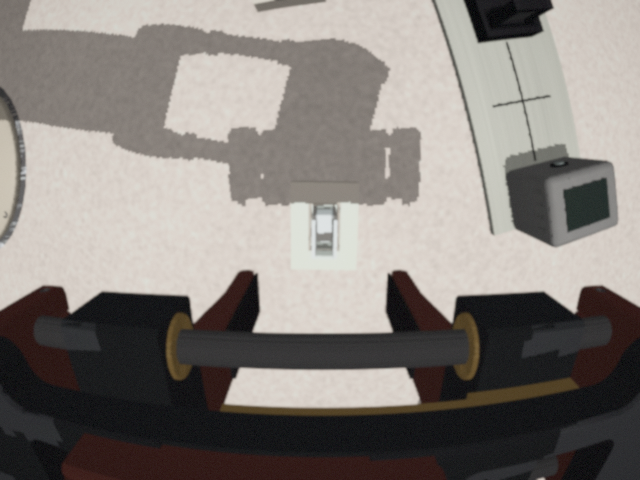

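View pics/w8b.png

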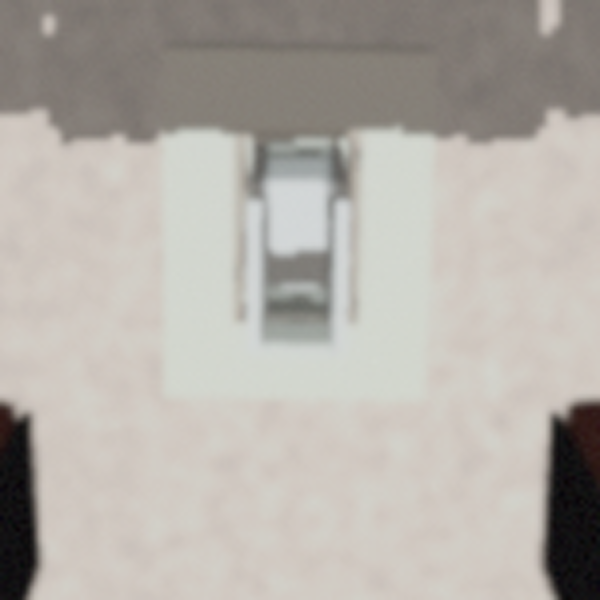

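View pics/t8.png

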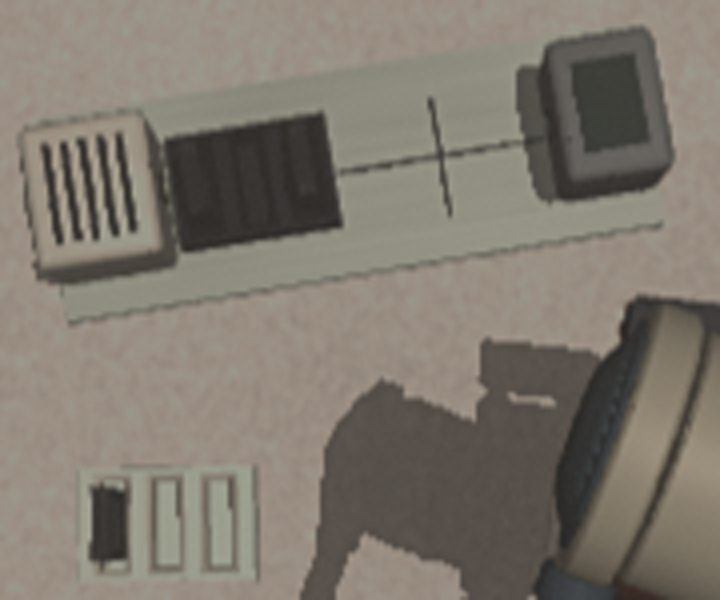

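View pics/s8.png

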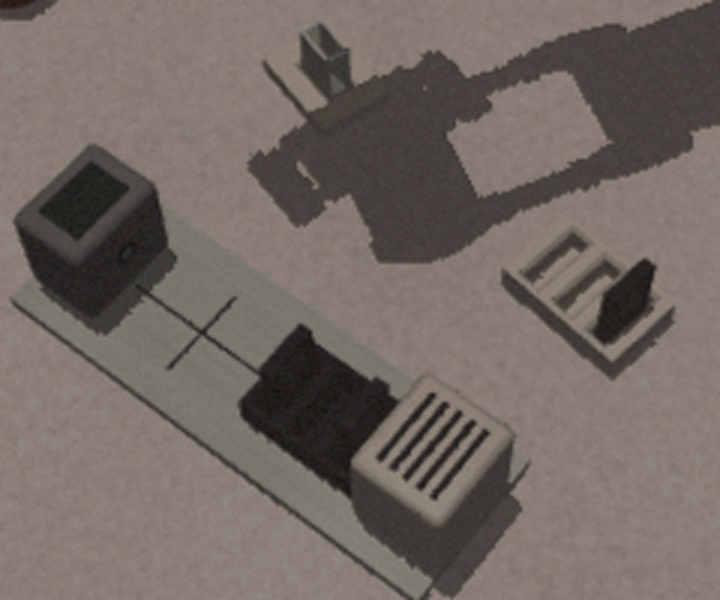

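Run:
```python
from h import *
from workcell import eyes
cs,ct=eyes.calibration("scene"),eyes.calibration("top")
p=[.6413,.033,.1733]
for z in (76,):
  for y in (25,85):
    print(y,((proj(cs,place(p,np.array([[-20,y,z],[20,y,z],[20,y,34],[-20,y,34]])/1e3))-[200,160])*3).round().tolist())
p=[.6423,.0274,.1733]
for y in (25,85):
    print(y,((proj(ct,place(p,np.array([[-20,y,76],[20,y,76],[20,y,34],[-20,y,34]])/1e3))-[220,150])*4).round().tolist())
# cell/stand from wrist
cw=eyes.calibration("wrist"); d=np.load("w8.npz")
W=lambda u:(np.array(u)+.5)/4-.5+[250,170]
fw=lambda X:wproj(cw,d["p"],d["r"],X)
p,r=fit([(fw,[[-30,40,14],[30,40,14],[30,-40,14],[-30,-40,14]],W([[161,46],[437,46],[428,400],[164,400]]))],[.448,-.127,-.1])
print("stand",p.round(4),r.round(1).tolist())
p,r=fit([(fw,[[-10,-18,54],[10,-18,54],[-10,18,54],[10,18,54]],W([[247,345],[348,345],[246,199],[350,199]]))],[.448,-.127,-.1])
print("cell",p.round(4),r.round(1).tolist())
```

```text
25 [[308.0, 328.0], [267.0, 373.0], [271.0, 402.0], [311.0, 358.0]]
85 [[383.0, 380.0], [343.0, 427.0], [344.0, 455.0], [384.0, 410.0]]
25 [[307.0, 192.0], [295.0, 120.0], [299.0, 135.0], [310.0, 204.0]]
85 [[198.0, 210.0], [187.0, 138.0], [194.0, 152.0], [205.0, 221.0]]
stand [ 0.4482 -0.1273 -0.1077] [[0.1, 0.4], [-0.3, 0.8], [-0.3, -0.5], [0.5, -0.8]]
cell [ 0.4478 -0.1294 -0.1042] [[0.1, 5.3], [-0.1, 5.3], [0.1, -2.5], [-0.1, -2.5]]
```

>>> servo_tool(
  increments=[
    {"dp":[0.015,-0.001,0],"turn":[0.005,0,0]},
    {"dp":[0.03,0,0],"turn":[0,0,0]},
    {"dp":[0.03,0,0],"turn":[0,0,0]},
    {"dp":[0.03,0,0],"turn":[0,0,0]},
    {"dp":[0.015,0,0],"turn":[0,0,0]},
    {"dp":[0,0,0],"turn":[0,0,0]},
    {"dp":[0,0,0],"turn":[0,0,0]},
    {"dp":[0,0,0],"turn":[0,0,0]},
    {"dp":[0,0,0],"turn":[0,0,0]},
    {"dp":[0,0,0],"turn":[0,0,0]},
  ],
  grip=0.05,
)

```text
t: 21.45
position: [0.4482, -0.1268, 0.0765]
tcp_rot: [0.083, 1.568, -0.085]
ft_force: [-1.0, 0.1, -0.2]
grip_width: 0.572
```

Run:
```python
from plan import *
from workcell import *
plan([.4482,-.1263,.042],-.1075)
o=bot.get_obs(); im=eyes.grab_frame("wrist")[:,:,::-1]; np.savez("w9.npz",p=o["position"],r=o["tcp_rot"])
cv2.imwrite("pics/w9.png",im)
cv2.imwrite("pics/w9b.png",cv2.resize(np.clip(im[200:350,245:395].astype(float)*.95,0,255).astype(np.uint8),(600,600),interpolation=cv2.INTER_CUBIC))
```

```text
t 21.45 pos [ 0.4482 -0.1268  0.0765] down err [ 0.001  -0.0012  0.    ] yaw z -6.13 grip 0.572 F [-0.96  0.08 -0.24]
shift in current tool axes [ 0.0345  0.0005 -0.0001] turn rotvec [0.0005 0.0011 0.0011] min rows 0.69
```

View pics/w9b.png

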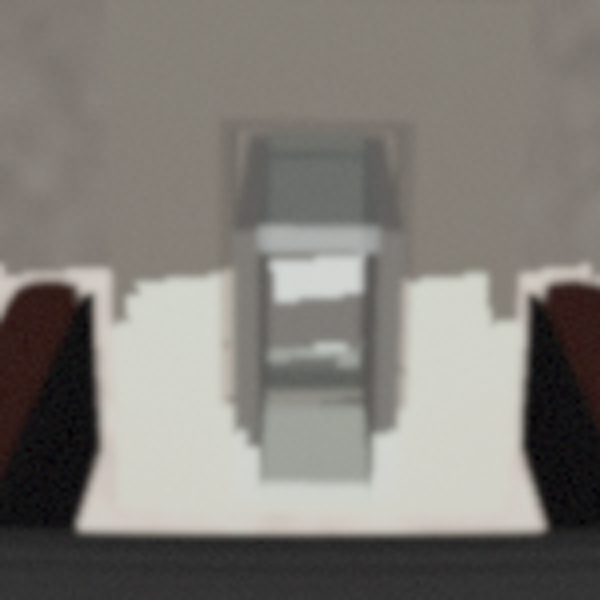

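Run:
```python
from h import *
from workcell import eyes
cw=eyes.calibration("wrist"); d=np.load("w9.npz")
W=lambda u:(np.array(u)+.5)/4-.5+[245,200]
fw=lambda X:wproj(cw,d["p"],d["r"],X)
p,r=fit([(fw,[[-10,18,54],[10,18,54]],W([[233,228],[402,228]]))],[.448,-.127,-.1])
print("cell",p.round(4),r.round(1).tolist())
print(((fw(place(p,np.array([[-10,-18,54],[10,-18,54]])/1e3))-[245,200])*4).round())
```

```text
cell [ 0.448  -0.1277 -0.1082] [[-0.4, 0.0], [0.4, 0.0]]
[[235. 504.]
 [396. 504.]]
```

>>> servo_tool(
  increments=[
    {"dp":[0.01,0,0],"turn":[0,0.001,0]},
    {"dp":[0.012,0,0],"turn":[0,0,0]},
    {"dp":[0.008,0,0],"turn":[0,0,0]},
    {"dp":[0.004,0,0],"turn":[0,0,0]},
    {"dp":[0,0,0],"turn":[0,0,0]},
    {"dp":[0,0,0],"turn":[0,0,0]},
    {"dp":[0,0,0],"turn":[0,0,0]},
    {"dp":[0,0,0],"turn":[0,0,0]},
    {"dp":[0,0,0],"turn":[0,0,0]},
    {"dp":[0,0,0],"turn":[0,0,0]},
  ],
)

```text
t: 22.5
position: [0.4476, -0.1266, 0.0415]
tcp_rot: [0.084, 1.571, -0.085]
ft_force: [-0.1, 0.1, 0.3]
grip_width: 0.565
```

>>> servo_tool(
  increments=[
    {"dp":[0,0,0],"turn":[0,0,0]},
    {"dp":[0,0,0],"turn":[0,0,0]},
    {"dp":[0,0,0],"turn":[0,0,0]},
    {"dp":[0,0,0],"turn":[0,0,0]},
    {"dp":[0,0,0],"turn":[0,0,0]},
    {"dp":[0,0,0],"turn":[0,0,0]},
    {"dp":[0,0,0],"turn":[0,0,0]},
    {"dp":[0,0,0],"turn":[0,0,0]},
    {"dp":[0,0,0],"turn":[0,0,0]},
    {"dp":[0,0,0],"turn":[0,0,0]},
  ],
  grip=0.012,
  newtons=12,
)

```text
t: 23.5
position: [0.4475, -0.1266, 0.0413]
tcp_rot: [0.084, 1.571, -0.084]
ft_force: [-0.2, 0.2, 0.6]
grip_width: 0.228
```

Run:
```python
from plan import *
from workcell import *
o=plan([.6508,-.022,.15],.1735)
im=eyes.grab_frame("wrist")[:,:,::-1]
cv2.imwrite("pics/w10.png",im)
```

```text
t 23.5 pos [ 0.4475 -0.1266  0.0413] down err [-0.002  -0.0004  0.    ] yaw z -6.13 grip 0.228 F [-0.25  0.2   0.58]
shift in current tool axes [-0.1092  0.1256  0.1908] turn rotvec [-0.2805 -0.002   0.0003] min rows 5.06
```

View pics/w10.png

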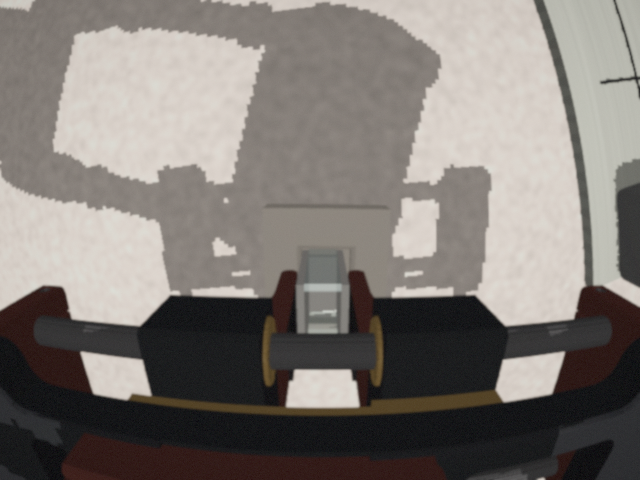

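>>> servo_tool(
  increments=[
    {"dp":[-0.012,0,0],"turn":[0,0,0]},
    {"dp":[-0.03,0,0],"turn":[0,0,0]},
    {"dp":[-0.035,0,0],"turn":[0,0,0]},
    {"dp":[-0.032,0,0],"turn":[0,0,0]},
    {"dp":[0,0.021,0.032],"turn":[-0.047,0,0]},
    {"dp":[0,0.019,0.033],"turn":[-0.047,0,0]},
    {"dp":[0,0.018,0.034],"turn":[-0.047,0,0]},
    {"dp":[0,0.016,0.034],"turn":[-0.047,0,0]},
    {"dp":[0,0.015,0.035],"turn":[-0.047,0,0]},
    {"dp":[0,0.013,0.036],"turn":[-0.046,0,0]},
  ],
)

```text
t: 24.55
position: [0.6523, -0.0213, 0.1506]
tcp_rot: [-0.139, 1.568, 0.138]
ft_force: [-0.4, -0.1, -0.6]
grip_width: 0.228
```

>>> servo_tool(
  increments=[
    {"dp":[0,0,0],"turn":[0,0,0]},
    {"dp":[0,0,0],"turn":[0,0,0]},
    {"dp":[0,0,0],"turn":[0,0,0]},
    {"dp":[0,0,0],"turn":[0,0,0]},
    {"dp":[0,0,0],"turn":[0,0,0]},
    {"dp":[0,0,0],"turn":[0,0,0]},
    {"dp":[0,0,0],"turn":[0,0,0]},
    {"dp":[0,0,0],"turn":[0,0,0]},
    {"dp":[0,0,0],"turn":[0,0,0]},
    {"dp":[0,0,0],"turn":[0,0,0]},
  ],
)

```text
t: 25.55
position: [0.6512, -0.0221, 0.1498]
tcp_rot: [-0.137, 1.569, 0.137]
ft_force: [0.0, 0.2, -0.1]
grip_width: 0.229
```

Run:
```python
from plan import *
from workcell import *
o=plan([.6508,-.0212,.0643],.1735)
im=eyes.grab_frame("wrist")[:,:,::-1]
cv2.imwrite("pics/w11.png",im)
```

```text
t 25.55 pos [ 0.6512 -0.0221  0.1498] down err [-0.0022 -0.0004  0.    ] yaw z 9.97 grip 0.229 F [ 0.    0.25 -0.06]
shift in current tool axes [ 0.0855  0.001  -0.    ] turn rotvec [ 0.0005 -0.0022 -0.    ] min rows 1.71
```

View pics/w11.png

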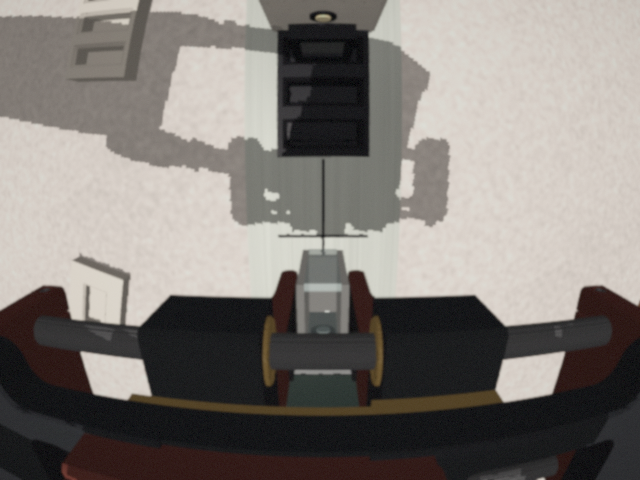

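Cell firmly held, centred on the light line (u≈323). Lower it.

>>> servo_tool(
  increments=[
    {"dp":[0.01,0.001,0],"turn":[0,-0.002,0]},
    {"dp":[0.015,0,0],"turn":[0,0,0]},
    {"dp":[0.018,0,0],"turn":[0,0,0]},
    {"dp":[0.018,0,0],"turn":[0,0,0]},
    {"dp":[0.013,0,0],"turn":[0,0,0]},
    {"dp":[0.008,0,0],"turn":[0,0,0]},
    {"dp":[0.003,0,0],"turn":[0,0,0]},
    {"dp":[0,0,0],"turn":[0,0,0]},
    {"dp":[0,0,0],"turn":[0,0,0]},
    {"dp":[0,0,0],"turn":[0,0,0]},
  ],
)

```text
t: 26.6
position: [0.6516, -0.0212, 0.066]
tcp_rot: [-0.137, 1.565, 0.136]
ft_force: [-0.1, -0.0, -0.4]
grip_width: 0.222
```

>>> servo_tool(
  increments=[
    {"dp":[0,0,0],"turn":[0,0,0]},
    {"dp":[0,0,0],"turn":[0,0,0]},
    {"dp":[0,0,0],"turn":[0,0,0]},
    {"dp":[0,0,0],"turn":[0,0,0]},
    {"dp":[0,0,0],"turn":[0,0,0]},
    {"dp":[0,0,0],"turn":[0,0,0]},
    {"dp":[0,0,0],"turn":[0,0,0]},
    {"dp":[0,0,0],"turn":[0,0,0]},
    {"dp":[0,0,0],"turn":[0,0,0]},
    {"dp":[0,0,0],"turn":[0,0,0]},
  ],
)

```text
t: 27.6
position: [0.651, -0.0211, 0.0648]
tcp_rot: [-0.137, 1.567, 0.137]
ft_force: [0.0, -0.7, -1.3]
grip_width: 0.23
```

Run:
```python
from plan import *
from workcell import *
o=plan([.6508,-.0212,.0643],.1735)
im=eyes.grab_frame("wrist")[:,:,::-1]
cv2.imwrite("pics/w12.png",im)
im=eyes.grab_frame("scene")[:,:,::-1]
cv2.imwrite("pics/s12.png",cv2.resize(im[160:360,200:440],None,fx=3,fy=3,interpolation=cv2.INTER_CUBIC))
print(bot.get_obs()["joint_vel"].round(4))
```

```text
t 27.6 pos [ 0.651  -0.0211  0.0648] down err [-0.  0.  0.] yaw z 9.97 grip 0.23 F [ 0.03 -0.71 -1.26]
shift in current tool axes [ 0.0005 -0.0001 -0.0002] turn rotvec [ 0.0005 -0.     -0.    ] min rows 0.01
[-0.0012 -0.0012  0.0003 -0.0007 -0.0005  0.0008]
```

View pics/w12.png

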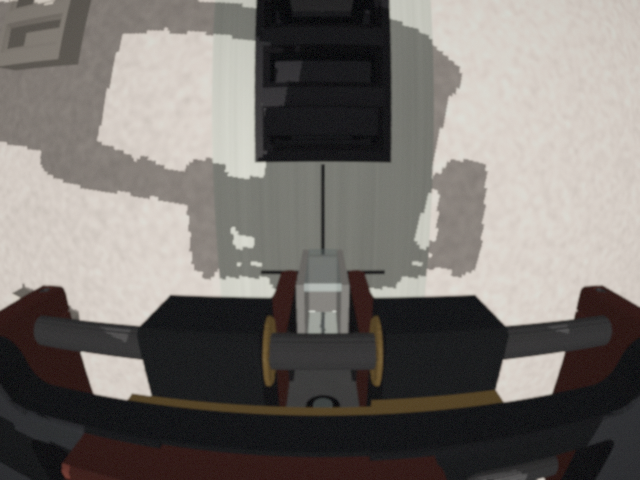

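View pics/s12.png

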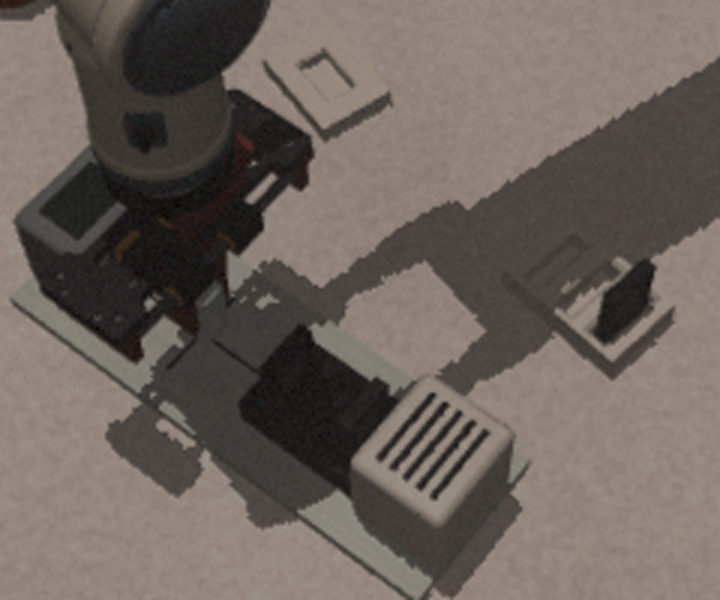

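```bash
python3 -c "
from workcell import ticket
print(ticket.sign_off())"
```

```text
the job is handed in; nothing more can be done
None
```

I handed the job in at about 27.7 s of the 64 s limit. The sign-off gave no verdict, so what follows rests on my own checks.

- **Filters:** The -y and middle filters from the rack now stand in slots a and c of the holder. Each bottomed out at about 5 N with the tool at z 0.061 m. In the scene picture their tops were within about 2 px of where fully seated filters should be. The third filter is still upright in its rack slot.
- **Cell:** I gripped it by the frosted faces only, with a measured opening of 20 mm and a 12 N grip setting. It is held over the cross mark at an estimated centre height of 52 to 53 mm. The tool was within about 1 mm of the target and within 0.001 rad of square and upright, with joint speeds near zero. In the wrist picture the cell sits centred on the light line and touches nothing else.
- **Bystanders:** The arm did not go near the amber bottle or the beaker after the start. I did not measure their positions again at the end.
- **Disagreements:** The top and scene cameras differed by about 6 mm in world y. The wrist camera views of the rack, holder and stand settled it, agreeing with the average of the two to about 1 to 2 mm. One reading of the cell's end edges was unclear, which leaves its position along the light uncertain by about 2 mm against the ±25 mm allowed.

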